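Find the rattling case

TASK

One of the three sealed parts cases on the rubber mat has a part that has come loose inside. Working from the robot's left to its right, lift each case in turn well clear of the mat and shake it briskly to and fro, and set it back upright in its own place (the last may stay in hand if it is the one); once all three have been shaken, present the one that rattles: finish while still holding it level and still, a hand's breadth (about 10 cm) above the middle of the steel tray in front, without disturbing the spray bottle, tape roll or scraper.

Things in the scene. Friction and masses are not known exactly. Their poses are not given: they have to be found in the camera images.
- case_left: sealed grey plastic case, 140 long (its x) x 60 wide (its y) x 56 high mm, flat sides, latches on one long side, blank tag on the lid; 0.27 to 0.85 kg; origin at the centre of its underside, z up; stands upright on the mat, its x within 0.4 rad of the mat's x. The one furthest to the robot's left (+y). In one of the three, a different one each time, a 38 mm, 220 g steel ball is loose.
- case_middle: sealed grey plastic case, 140 long (its x) x 60 wide (its y) x 56 high mm, flat sides, latches on one long side, blank tag on the lid; 0.27 to 0.85 kg; origin at the centre of its underside, z up; stands upright on the mat, its x within 0.4 rad of the mat's x. The one in between; about 180 mm from its neighbours. The cases' own weights can differ by more than the ball, so weight does not tell.
- case_right: sealed grey plastic case, 140 long (its x) x 60 wide (its y) x 56 high mm, flat sides, latches on one long side, blank tag on the lid; 0.27 to 0.85 kg; origin at the centre of its underside, z up; stands upright on the mat, its x within 0.4 rad of the mat's x. The one furthest to the robot's right (-y). In cases without the loose ball all is fixed.
- lid_middle (a point): middle of the lid of case_middle, 56 mm above its underside. The hollow inside each case is 108 x 52 x 48 mm. Level strokes of 10 cm or more along the case's length, at 0.3 m/s or more make the loose ball lag, knock on the end wall and stay near it, after the stop, shifting the balance by up to 7 cm x 2.2 N (0.15 N m at the wrist); short strokes only roll it to and fro.
- mat: thin black rubber mat lying on the bench and fixed, 180 (x) x 540 (y) x 2 mm, origin at the centre of its underside; the cases stand on its top, 2 mm above the bench.
- tray: empty shallow open steel tray fixed on the bench beyond the mat, 130 (x) x 200 (y) x 22 mm high, walls 3 mm; origin at the centre of its underside. The case is presented above its middle, any yaw.
- spray: white plastic bottle standing on the bench, 60 mm across, 150 mm high, origin at the centre of its underside; leave alone.
- tape: roll of tan tape lying flat, 90 mm outside, 70 mm inside, 24 mm high, origin at the centre of its underside; leave alone.
- scraper: flat scraper with a wooden handle, 200 mm long, lying along its x on the bench at the robot's right; leave alone.
There are look-alikes about, which are no part of the job. What is shaped like the case_left but blue or pink is not meant.

How it is judged:
By the outcome, as a careful person would: the job done as asked, in the order asked, and still so for the second after the job is handed in, while the arm keeps its last pose, push and grip.
It also fails if it takes over 67 s, if anything falls off the work surface, if the arm or the gripper's body presses on something with over 40 N, if the wrist force passes 120 N, or if a joint passes its speed limit or range.

ROBOT

A 6-joint arm with a two-finger parallel gripper is mounted at the origin on the work surface. World frame = base frame: x ahead of the robot, y to its left, z up, the work surface at z = 0. Lengths are in m, angles in rad, forces in N, time in s.
With the tool pointing down it reaches from about 0.375 to 0.975 m from the base axis. Payload 3.8 kg.
Tool frame: the origin (TCP) lies midway between the tips of the shut fingers; the grasp point (between the pads) lies 19 mm behind it; x points along the fingers, y is the direction in which the jaws open and shut, and the axes are right-handed (so a half turn about x gives the same grasp; the last joint's range is limited). The gripper opens to 88 mm and grips with 3 to 60 N. Pads are 18 mm wide; open, the fingers measure 123 mm over their backs; the gripper's body (75 mm by 187 mm) begins 45 mm behind the grasp point.
Start: joints at [-1.269, 0.264, 1.604, -0, 1.274, -0.037], TCP at [0.224, -0.637, 0.239] pointing down, gripper open.
Joint ranges: [-2.63, 2.63], [-0.94, 2.18], [0.31, 2.57], [-1.31, 4.45], [0, 2.66], [-2.55, 2.55]. Speed limits (rad/s): [2.57, 2.57, 3.14, 3.14, 3.14, 3.14].

INTERFACE

Orientations are given as a rotation vector (axis times angle).
In Python, from cell import manip, inverse_kinematics, cams, order gives the robot as it stands. Calls block until the motion is done:
- manip.move_pose(position, orientation): joint-space move of the TCP to a pose.
- manip.move_linear(position, rate=0.15, rot=None): straight line of the TCP; rot=None keeps the orientation; rate is the mean speed in m/s.
- manip.set_joints(angles): joint-space move.
- manip.set_gripper(opening, force=None): finger opening in m; force is the grip in N (None keeps the last); returns when the fingers have stopped.
- manip.dwell(seconds).
- inverse_kinematics(position, orientation): joint angles nearest the present ones, or None.
- manip.state(): the state.
- cams.capture(name): name is "side" or "top"; returns a dict with "image" (420x560x3 uint8, blue, green, red), "z_map" (420x560 float32, m along the optical axis (not along the pixel's ray), 0 where there is no reading), "intrinsics" (3x3 intrinsics, pixels), "position" and "orientation" of the camera in the world. Camera axes: x right, y down, z forward; pixel columns grow to the right and rows downward; lengths in m; the calibration is good to about 2 mm. A picture is of the moment at which its call begins.
A pose or a line that the arm cannot do raises manip.IKError and nothing moves.
- order.close_job(): hands the job in, once; it reports no verdict.
The state is a dict: "clock": time; "joint_pos": joint angles; "joint_velocities": joint speeds; "tau": joint torques, N m; "tool_pos": TCP position; "tcp_rot": TCP orientation; "contact_force": force on the tool from outside, world axes, zero at the start; "moment": the same for the moment, N m; "gripper_width": finger opening in m.
Only numpy, scipy, OpenCV 4.12 (cv2) and the standard library are available. Lean on these libraries where they do the work, as an engineer would, in place of code of your own. Each camera call takes 0.05 s, during which the arm holds its last target.

## Working session

There is one attempt and no reset: what is moved stays moved. The work goes in short steps, each a Python script; the robot and the scene stay as the last script left them, time stands still between calls to the robot, and variables do not carry over. Pictures are saved under pics/ and viewed, and the job is handed in when it is done.

```bash
ls; mkdir -p pics; python3 - <<'E'
from cell import manip,cams
import cv2,numpy as np,pickle
for n in("top","side"):
    c=cams.capture(n); cv2.imwrite(f"pics/{n}0.png",c["image"]); pickle.dump(c,open(f"{n}0.pkl","wb"))
    print(n,c["intrinsics"],c["position"],c["orientation"])
s=manip.state();print(s)
E
```

```text
pics
top [[478.17001879   0.         276.87032995]
 [  0.         478.17001879 209.82093292]
 [  0.           0.           1.        ]] [ 0.33809555 -0.0083433   1.39154924] [-2.16644224  2.16870781 -0.10474193]
side [[386.35762839   0.         285.20189833]
 [  0.         386.35762839 211.44717187]
 [  0.           0.           1.        ]] [0.02169913 0.7433829  0.60044611] [-0.67732517  2.45649951 -1.39129955]
{'clock': 0.1, 'joint_pos': array([-1.26892761e+00,  2.64631190e-01,  1.60521314e+00, -1.24510630e-05,
        1.27372213e+00, -3.68906277e-02]), 'joint_velocities': array([ 2.71409828e-04, -2.10825229e-03, -1.63522780e-03, -1.80522113e-03,
       -7.26133273e-04,  1.40856395e-05]), 'tau': array([ 8.62583402e-04, -5.03617716e+01, -3.58070791e+01,  7.30646378e-02,
        2.33223365e-02, -5.55290751e-05]), 'tool_pos': array([ 0.22412454, -0.63602799,  0.23755706]), 'tcp_rot': array([ 2.03814674,  0.3506338 , -2.03871036]), 'contact_force': array([-0.2377161 ,  0.29357423, -0.17737042]), 'moment': array([-0.00570278, -0.04733004,  0.03046261]), 'gripper_width': 0.08827518664340729}
```

View pics/top0.png

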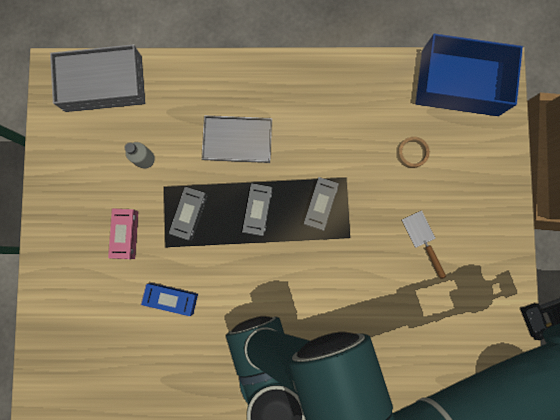

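View pics/side0.png

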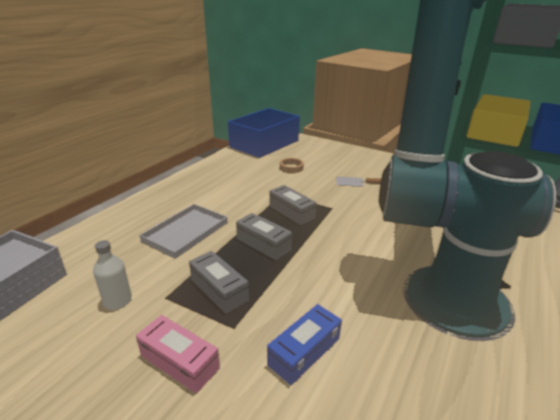

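The top view shows three grey cases on the black mat at about (187,213), (257,209) and (321,203). The tray is at (237,139), the spray bottle at (138,153), the tape at (413,152) and the scraper at (425,240). The pink case (122,233) and blue case (168,299) are off the mat and are not meant. The grey bin at (98,77) is far too big to be a case. Next I'll measure and check in a crop.

```bash
cat > vis.py <<'E'
import numpy as np,cv2,pickle
from scipy.spatial.transform import Rotation as R
def cloud(c):
    K=c["intrinsics"];z=c["z_map"];h,w=z.shape
    u,v=np.meshgrid(np.arange(w),np.arange(h))
    p=np.stack([(u-K[0,2])/K[0,0]*z,(v-K[1,2])/K[1,1]*z,z],-1)
    P=p@R.from_rotvec(c["orientation"]).as_matrix().T+c["position"]
    P[z<=0]=np.nan
    return P
def boxes(c,lo=.035,hi=.075,xr=(.2,.55),yr=(-.35,.5),amin=300):
    P=cloud(c);img=c["image"]
    m=((P[...,2]>lo)&(P[...,2]<hi)&(P[...,0]>xr[0])&(P[...,0]<xr[1])&(P[...,1]>yr[0])&(P[...,1]<yr[1])).astype(np.uint8)
    n,l,st,ce=cv2.connectedComponentsWithStats(m)
    out=[]
    for i in range(1,n):
        if st[i,4]<amin: continue
        k=l==i; z=np.nanmedian(P[k][:,2])
        k2=k&(abs(P[...,2]-z)<.006)
        q=P[k2][:,:2]
        rc=cv2.minAreaRect((q*1000).astype(np.float32))
        (cx,cy),(w,h),a=rc
        if w<h: a+=90;w,h=h,w
        a=(a+90)%180-90
        b,g,r=[np.median(img[...,j][k2]) for j in range(3)]
        out.append(dict(c=np.array([cx,cy])/1000,mean=q.mean(0),L=w,W=h,yaw=np.deg2rad(a),z=z,bgr=(b,g,r),px=ce[i],n=int(k2.sum())))
    return sorted(out,key=lambda o:-o["c"][1])
E
python3 - <<'E'
from vis import *
c=pickle.load(open("top0.pkl","rb"))
for b in boxes(c): print(b)
P=cloud(c)
for uv in [(237,139),(205,118),(270,118),(205,158),(268,162),(165,189),(346,179),(349,237),(166,246),(150,250),(138,153),(413,140)]: print(uv,P[uv[1],uv[0]].round(3))
# tray region rim
m=(P[...,2]>.012)&(P[...,2]<.03)&(P[...,0]>.42)&(P[...,0]<.68)&(P[...,1]>-.1)&(P[...,1]<.3)
q=P[m][:,:2]; print(cv2.minAreaRect((q*1000).astype(np.float32)),m.sum())
cv2.imwrite("pics/crop0.png",cv2.resize(c["image"][100:320,80:380],None,fx=2.6,fy=2.6,interpolation=cv2.INTER_CUBIC))
E
```

```text
{'c': array([0.4088793, 0.4367211]), 'mean': array([0.40859116, 0.43580115]), 'L': 139.89852905273438, 'W': 62.35493469238281, 'yaw': np.float64(-0.048992842993642705), 'z': np.float64(0.05510475928418779), 'bgr': (np.float64(127.0), np.float64(108.0), np.float64(180.0)), 'px': array([121.00254022, 233.18458933]), 'n': 1055}
{'c': array([0.22564742, 0.29978534]), 'mean': array([0.22965306, 0.30343185]), 'L': 140.84646606445312, 'W': 60.63506317138672, 'yaw': np.float64(1.353457880762402), 'z': np.float64(0.054949751071343256), 'bgr': (np.float64(148.0), np.float64(79.0), np.float64(43.5)), 'px': array([166.4300666, 297.5432921]), 'n': 982}
{'c': array([0.46617871, 0.25184479]), 'mean': array([0.4655176 , 0.25181774]), 'L': 139.6072235107422, 'W': 61.82598114013672, 'yaw': np.float64(-0.3136058604844609), 'z': np.float64(0.05703478471345513), 'bgr': (np.float64(107.0), np.float64(109.0), np.float64(108.0)), 'px': array([186.67639257, 212.87709991]), 'n': 1049}
{'c': array([0.47659409, 0.05463678]), 'mean': array([0.47628314, 0.05441261]), 'L': 140.26101684570312, 'W': 60.5758247375488
[... 321 characters left out ...]
78387451172, 'yaw': np.float64(-0.3144721867870636), 'z': np.float64(0.05739019739155948), 'bgr': (np.float64(113.0), np.float64(120.0), np.float64(121.0)), 'px': array([320.0254902 , 204.85392157]), 'n': 968}
(237, 139) [0.689 0.115 0.006]
(205, 118) [0.753 0.211 0.007]
(270, 118) [0.748 0.018 0.02 ]
(205, 158) [0.628 0.206 0.024]
(268, 162) [0.62  0.024 0.008]
(165, 189) [ 0.541  0.327 -0.003]
(346, 179) [ 0.57  -0.206 -0.003]
(349, 237) [ 0.399 -0.212  0.001]
(166, 246) [0.374 0.32  0.   ]
(150, 250) [ 0.362  0.366 -0.001]
(138, 153) [0.624 0.376 0.109]
(413, 140) [ 0.684 -0.403  0.012]
((554.181884765625, 73.94457244873047), (256.74420166015625, 330.5879211425781), 1.320526123046875) 208
```

View pics/crop0.png

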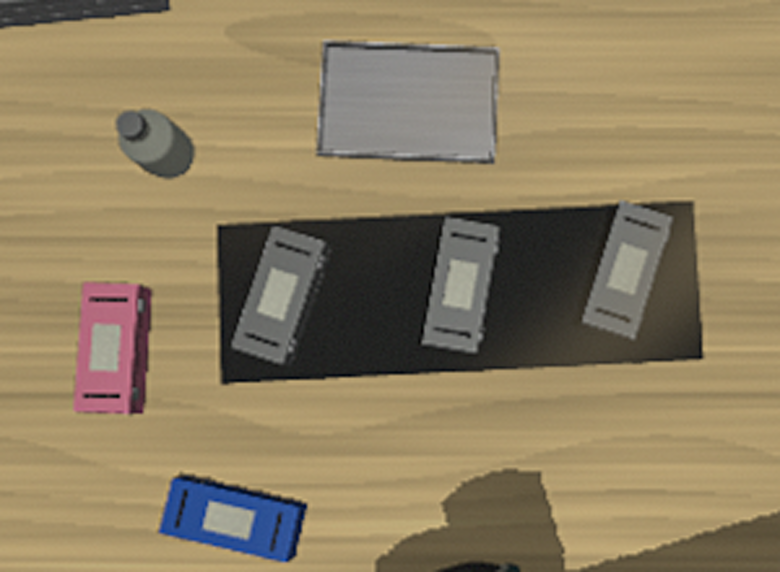

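The crop confirms it: the three grey cases with blank tags on the mat are the ones meant, and the pink and blue ones are not. I'll refine the right case (the crop limit had cut it) and check IK and joint speeds for the strokes.

```bash
cat > h.py <<'E'
import numpy as np
from scipy.spatial.transform import Rotation as R
from cell import manip,inverse_kinematics,cams,order
def rot(yaw,flip=False):
    c,s=np.cos(yaw),np.sin(yaw); k=-1 if flip else 1
    return R.from_matrix(np.array([[0,-s*k,c*k],[0,c*k,s*k],[-1,0,0]])).as_rotvec()
GZ=0.036      # grasp point height above bench when case stands on mat
TZ=GZ-.019    # TCP height then
E
python3 - <<'E'
from vis import *
from h import *
c=pickle.load(open("top0.pkl","rb"))
bs=[b for b in boxes(c,xr=(.3,.62)) if abs(b["c"][1]-.065)<.25]
cases=[(*b["c"],b["yaw"]) for b in bs]; pickle.dump(cases,open("cases.pkl","wb"))
for b,k in zip(bs,cases):
    print(np.round(k,3),b["mean"].round(3),b["L"],b["W"])
    d=np.array([np.cos(k[2]),np.sin(k[2]),0])
    for f in (0,1):
        Q=[inverse_kinematics(np.array([k[0],k[1],.18])+d*s,rot(k[2],f)) for s in np.arange(-.07,.0701,.02)]
        if any(q is None for q in Q): print(f,[q is None for q in Q]);continue
        Q=np.array(Q);print(f,Q[0].round(2),Q[-1].round(2),'max dq/ds',(abs(np.diff(Q,axis=0)).max(0)/.02).round(2))
        print('  down',inverse_kinematics(np.array([k[0],k[1],TZ]),rot(k[2],f)))
E
```

```text
[ 0.466  0.252 -0.314] [0.466 0.252] 139.6072235107422 61.82598114013672
0 [ 0.55 -0.05  2.07 -0.    1.13 -0.71] [ 0.37  0.13  1.87 -0.    1.14 -0.89] max dq/ds [1.53 1.39 1.55 0.   0.16 1.53]
  down [ 4.48301954e-01  2.38152348e-01  2.09507199e+00 -4.44089210e-16
  8.08368310e-01 -8.08888512e-01]
1 [ 0.55 -0.05  2.07 -0.    1.13  2.43] [ 0.37  0.13  1.87 -0.    1.14  2.25] max dq/ds [1.53 1.39 1.55 0.   0.16 1.53]
  down [ 4.48301954e-01  2.38152348e-01  2.09507199e+00 -4.44089210e-16
  8.08368310e-01  2.33270414e+00]
[ 0.477  0.055 -0.178] [0.476 0.054] 140.26101684570312 60.57582473754883
0 [ 0.1  -0.2   2.2   0.    1.15 -1.29] [ 0.03  0.07  1.94  0.    1.13 -1.36] max dq/ds [0.64 2.05 1.94 0.   0.37 0.64]
  down [ 0.0622127   0.15445984  2.1994255   0.          0.78770731 -1.33052814]
1 [ 0.1  -0.2   2.2   0.    1.15  1.85] [0.03 0.07 1.94 0.   1.13 1.78] max dq/ds [0.64 2.05 1.94 0.   0.37 0.64]
  down [0.0622127  0.15445984 2.1994255  0.         0.78770731 1.81106451]
[ 0.493 -0.125 -0.314] [ 0.492 -0.125] 140.286376953125 60.07378387451172
0 [-0.3  -0.15  2.15 -0.    1.14 -1.55] [-0.3   0.13  1.88 -0.    1.14 -1.56] max dq/ds [0.04 2.09 2.07 0.   0.27 0.04]
  down [-2.97748297e-01  2.02462722e-01  2.14058318e+00 -4.44089210e-16
  7.98546757e-01 -1.55407244e+00]
1 [-0.3  -0.15  2.15 -0.    1.14  1.59] [-0.3   0.13  1.88 -0.    1.14  1.59] max dq/ds [0.04 2.09 2.07 0.   0.27 0.04]
  down [-2.97748297e-01  2.02462722e-01  2.14058318e+00 -4.44089210e-16
  7.98546757e-01  1.58752022e+00]
```

```bash
cat >> h.py <<'E'
import pickle
UP=.19
def T(): return manip.state()["clock"]
def approach(k):
    manip.move_pose([k[0],k[1],.13],rot(k[2])); t1=T()
    manip.move_linear([k[0],k[1],TZ],rate=.12)
    print("approach",t1,T())
def meas(k,n=6,wait=.25):
    manip.dwell(wait); F=[];M=[]
    for _ in range(n):
        s=manip.state();F.append(s["contact_force"]);M.append(s["moment"]);manip.dwell(.03)
    F=np.mean(F,0);M=np.mean(M,0)
    j=np.array([-np.sin(k[2]),np.cos(k[2]),0])
    print("F",F.round(2),"M",M.round(3),"about jaw axis %.3f"%(M@j),"w %.4f"%s["gripper_width"],"tcp",s["tool_pos"].round(4),"t %.2f"%s["clock"])
    return M@j
def shake(k,A=.07,rate=.45,n=2):
    d=np.array([np.cos(k[2]),np.sin(k[2]),0]);p=np.array([k[0],k[1],UP]);out=[]
    manip.move_linear(p-d*A,rate=rate); out.append(meas(k))
    for i in range(n):
        manip.move_linear(p+d*A,rate=rate); out.append(meas(k))
        manip.move_linear(p-d*A,rate=rate); out.append(meas(k))
    manip.move_linear(p,rate=.25)
    print("jaw moments -/+ ends:",np.round(out,3))
E
python3 - <<'E'
from h import *
k=pickle.load(open("cases.pkl","rb"))[0]
print(T());approach(k)
manip.set_gripper(0.05,force=50); print(manip.state()["gripper_width"],T())
manip.move_linear([k[0],k[1],TZ+.03],rate=.1); meas(k,3)
c=cams.capture("side")
import cv2;cv2.imwrite("pics/s1.png",c["image"]);print(T())
E
```

```text
0.1
approach 3.3417 4.4333
0.05934992940514352 4.975
F [-0.11 -0.3  -6.87] M [ 0.051 -0.184  0.024] about jaw axis -0.160 w 0.0596 tcp [0.4657 0.2516 0.0463] t 5.74
5.825
```

View pics/s1.png

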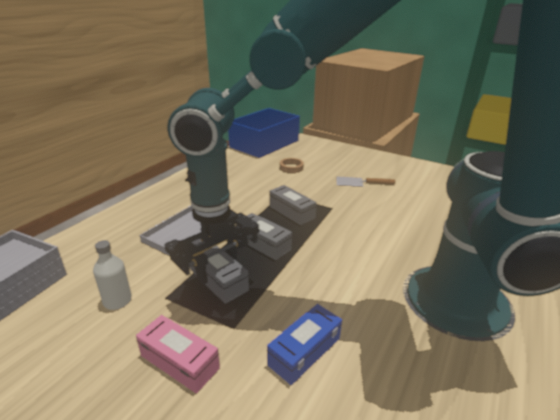

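The picture shows the left case at (222,272), held level and just clear of the mat. Next I lift and shake it.

```bash
python3 - <<'E'
from h import *
k=pickle.load(open("cases.pkl","rb"))[0]
manip.move_linear([k[0],k[1],UP],rate=.25); meas(k)
shake(k,n=2)
c=cams.capture("side")
import cv2;cv2.imwrite("pics/s2.png",c["image"]);print(T())
E
```

```text
F [-0.16  0.22 -6.64] M [ 0.029 -0.15  -0.014] about jaw axis -0.134 w 0.0598 tcp [0.4658 0.2517 0.1891] t 6.97
F [ 0.21 -0.   -6.41] M [ 0.013 -0.22   0.   ] about jaw axis -0.206 w 0.0596 tcp [0.4003 0.2732 0.19  ] t 7.72
F [-0.02  0.07 -6.82] M [ 0.055 -0.096  0.001] about jaw axis -0.074 w 0.0595 tcp [0.5321 0.2307 0.1902] t 8.63
F [-0.24 -0.3  -6.65] M [ 0.005 -0.225  0.02 ] about jaw axis -0.212 w 0.0596 tcp [0.4003 0.2732 0.19  ] t 9.54
F [ 0.02 -0.36 -6.54] M [ 0.034 -0.086 -0.007] about jaw axis -0.071 w 0.0598 tcp [0.532  0.2307 0.1901] t 10.45
F [-0.04  0.02 -6.15] M [-0.036 -0.203  0.007] about jaw axis -0.204 w 0.0593 tcp [0.4003 0.2732 0.1899] t 11.36
jaw moments -/+ ends: [-0.206 -0.074 -0.212 -0.071 -0.204]
11.875
```

View pics/s2.png

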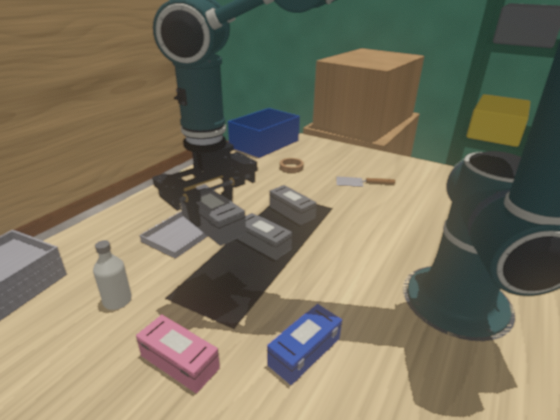

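The picture shows the left case at (215,213), high above the mat and still held. Its balance jumps between about -0.21 and -0.07 N m, which suggests a loose ball, but the other two are needed for comparison. Next I set it back and look.

```bash
cat >> h.py <<'E'
def putback(k):
    manip.move_linear([k[0],k[1],TZ+.03],rate=.25)
    manip.move_linear([k[0],k[1],TZ+.0005],rate=.06); print("F",manip.state()["contact_force"].round(1))
    manip.set_gripper(.088); 
    manip.move_linear([k[0],k[1],.13],rate=.25); print("back",T())
E
python3 - <<'E'
from h import *; import cv2
K=pickle.load(open("cases.pkl","rb"))
putback(K[0])
k=K[1]
approach(k)
c=cams.capture("side");cv2.imwrite("pics/s3.png",c["image"])
c=cams.capture("top");cv2.imwrite("pics/t3.png",c["image"]);pickle.dump(c,open("t3.pkl","wb"))
from vis import boxes
for b in boxes(c,xr=(.3,.62),yr=(-.2,.35),amin=150): print(b["c"].round(3),b["L"],b["W"],b["yaw"],b["z"])
E
```

```text
F [-1.1 -0.6 -0.9]
back 14.425
approach 15.2333 16.325
[0.465 0.252] 139.6377716064453 61.79459762573242 -0.3094956708160871 0.05702233082985542
[0.432 0.063] 59.53434371948242 46.34033203125 1.4025880097102383 0.05745128285147094
[ 0.493 -0.125] 140.92233276367188 61.222923278808594 -0.3190415054273671 0.05722305585919529
```

View pics/s3.png

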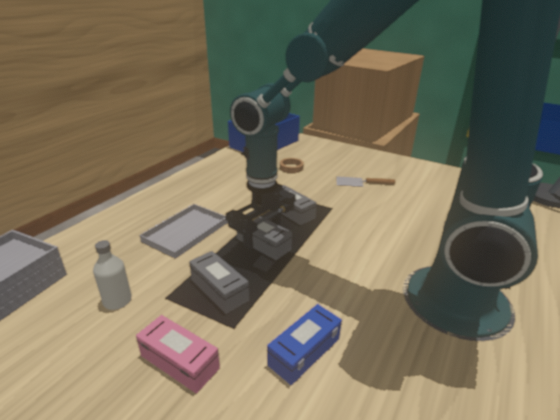

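View pics/t3.png

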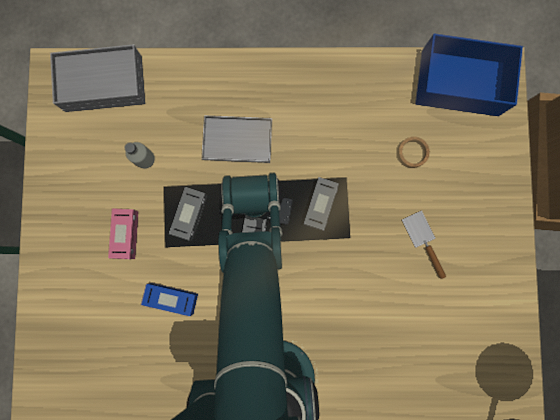

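The left case is back upright in its place at side (219,278) and top (187,213), within 1 mm. The gripper straddles the middle case at side (268,238). Next I grip and shake that one.

```bash
python3 - <<'E'
from h import *; import cv2
K=pickle.load(open("cases.pkl","rb"))
k=K[1]
manip.set_gripper(0.05,force=50)
manip.move_linear([k[0],k[1],UP],rate=.2); meas(k)
c=cams.capture("side");cv2.imwrite("pics/s4.png",c["image"])
shake(k,n=2)
putback(k)
approach(K[2])
c=cams.capture("side");cv2.imwrite("pics/s5.png",c["image"])
c=cams.capture("top");cv2.imwrite("pics/t5.png",c["image"])
from vis import boxes
for b in boxes(c,xr=(.3,.62),yr=(-.2,.35),amin=150): print(b["c"].round(3),b["L"],b["W"],b["yaw"],b["z"])
E
```

```text
F [ 0.02  0.29 -4.93] M [ 0.045 -0.18   0.015] about jaw axis -0.170 w 0.0593 tcp [0.4764 0.0546 0.1895] t 18.39
F [-0.42 -0.07 -5.04] M [ 0.031 -0.155  0.022] about jaw axis -0.147 w 0.0598 tcp [0.4084 0.067  0.1901] t 19.20
F [ 0.36  0.01 -4.7 ] M [ 0.044 -0.156  0.006] about jaw axis -0.146 w 0.0596 tcp [0.5449 0.0425 0.1903] t 20.11
F [-0.18  0.15 -4.79] M [ 0.048 -0.152 -0.004] about jaw axis -0.141 w 0.0596 tcp [0.4083 0.0669 0.1899] t 21.02
F [-0.27  0.23 -4.89] M [ 0.052 -0.156 -0.002] about jaw axis -0.145 w 0.0595 tcp [0.5448 0.0425 0.1903] t 21.93
F [ 0.08 -0.22 -4.98] M [ 0.049 -0.161 -0.008] about jaw axis -0.150 w 0.0599 tcp [0.4083 0.0669 0.1899] t 22.83
jaw moments -/+ ends: [-0.147 -0.146 -0.141 -0.145 -0.15 ]
F [-1.8  0.2 -2.4]
back 25.85
approach 26.6 27.6917
[0.465 0.252] 140.31179809570312 62.77100372314453 -0.2907185209182654 0.057209385692362336
[0.476 0.055] 140.69644165039062 60.073829650878906 -0.1748000402567679 0.05706476657172099
[ 0.462 -0.116] 58.55731201171875 27.235342025756836 1.3155879963775843 0.05723702833526034
```

View pics/s5.png

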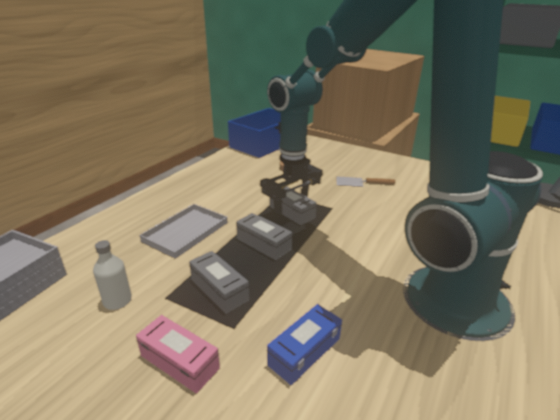

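View pics/s4.png

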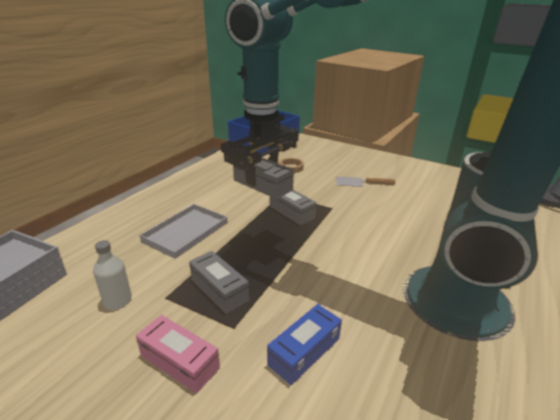

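In the first picture the middle case is back upright at (264,234) and the gripper straddles the right case at (297,207). The second shows the middle case held level at (263,175). Its balance stayed constant, so nothing is loose in it. The right case is next.

```bash
python3 - <<'E'
from h import *; import cv2
K=pickle.load(open("cases.pkl","rb"))
k=K[2]
manip.set_gripper(0.05,force=50)
manip.move_linear([k[0],k[1],UP],rate=.2); meas(k)
shake(k,n=2)
print(T())
E
```

```text
F [ 0.38  0.   -4.25] M [ 0.02  -0.161  0.002] about jaw axis -0.147 w 0.0597 tcp [ 0.4923 -0.125   0.1895] t 29.76
F [ 0.11  0.2  -4.36] M [ 0.045 -0.152 -0.005] about jaw axis -0.130 w 0.0597 tcp [ 0.4266 -0.1037  0.1902] t 30.52
F [ 0.06 -0.23 -4.42] M [ 0.036 -0.155 -0.012] about jaw axis -0.136 w 0.0594 tcp [ 0.5585 -0.1465  0.1903] t 31.43
F [ 0.   -0.02 -4.33] M [ 0.038 -0.153  0.008] about jaw axis -0.134 w 0.0593 tcp [ 0.4266 -0.1037  0.1899] t 32.33
F [-0.2   0.2  -4.18] M [ 0.05  -0.161  0.003] about jaw axis -0.138 w 0.0596 tcp [ 0.5585 -0.1465  0.1903] t 33.24
F [-0.01 -0.   -4.11] M [ 0.019 -0.156 -0.003] about jaw axis -0.142 w 0.0594 tcp [ 0.4265 -0.1037  0.1899] t 34.15
jaw moments -/+ ends: [-0.13  -0.136 -0.134 -0.138 -0.142]
34.6167
```

The right case is constant too, so the left case rattles (shift ≈ 0.135 N m). I set the right one back, fetch the left one, and refine the tray centre from the first image.

```bash
python3 - <<'E'
from h import *; import cv2
from vis import boxes,cloud
K=pickle.load(open("cases.pkl","rb"))
c0=pickle.load(open("top0.pkl","rb"))
hsv=cv2.cvtColor(c0["image"],cv2.COLOR_BGR2HSV); m=np.zeros(hsv.shape[:2],np.uint8); m[105:172,190:285]=(hsv[105:172,190:285,1]<50)*255
cn=max(cv2.findContours(m,0,2)[0],key=cv2.contourArea); rc=cv2.minAreaRect(cn)
Ki=c0["intrinsics"];Rm=R.from_rotvec(c0["orientation"]).as_matrix()
r=Rm@np.array([(rc[0][0]-Ki[0,2])/Ki[0,0],(rc[0][1]-Ki[1,2])/Ki[1,1],1]);tr=c0["position"]+r*(.015-c0["position"][2])/r[2]
print("tray",rc,tr)
pickle.dump(tr[:2],open("tray.pkl","wb"))
putback(K[2])
k=K[0]
manip.move_pose([k[0],k[1],.13],rot(k[2]))
c=cams.capture("top");cv2.imwrite("pics/t6.png",c["image"])
for b in boxes(c,xr=(.3,.62),yr=(-.2,.35),amin=150): print(b["c"].round(3),b["L"],b["W"],b["yaw"],b["z"])
print(T())
E
```

```text
tray ((236.5571746826172, 138.62738037109375), (68.60713195800781, 44.91935348510742), 2.385944128036499) [0.68790744 0.11586972 0.015     ]
F [-2.4  1.2 -0.9]
back 37.1667
[0.517 0.234] 61.21648025512695 31.116199493408203 1.270587098699916 0.05755213835293804
[0.476 0.055] 140.0189666748047 60.839107513427734 -0.1687839593542789 0.057409675167175545
[ 0.493 -0.124] 140.59249877929688 59.829349517822266 -0.3127431294493297 0.0572463818962613
38.625
```

View pics/t6.png

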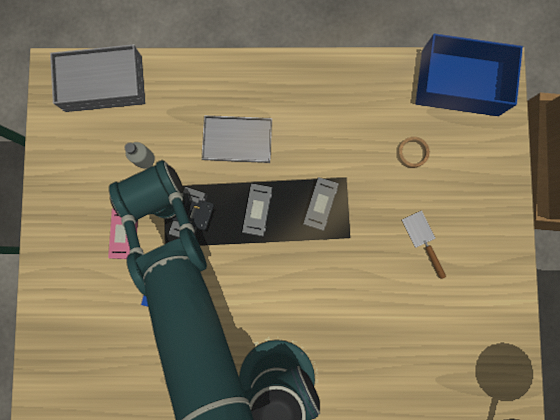

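The middle and right cases are upright in their places at (257,209) and (321,203). The gripper is above the left case at (187,213). Next I grip it and present it.

```bash
python3 - <<'E'
from h import *; import cv2
k=pickle.load(open("cases.pkl","rb"))[0]; t=pickle.load(open("tray.pkl","rb"))
manip.move_linear([k[0],k[1],TZ],rate=.12)
manip.set_gripper(0.05,force=55)
manip.move_linear([k[0],k[1],.16],rate=.2)
manip.move_linear([t[0],t[1],.16],rate=.2)
manip.move_linear([t[0],t[1],TZ+.108],rate=.1)
meas(k)
for n in("side","top"):
    c=cams.capture(n);cv2.imwrite(f"pics/{n}7.png",c["image"])
from vis import *
P=cloud(c)
m=(P[...,2]>.14)&(P[...,2]<.18)&(abs(P[...,0]-t[0])<.11)&(abs(P[...,1]-t[1])<.11)
q=P[m]; print(m.sum()); 
c1=cams.capture("side"); P=cloud(c1)
cv2.imwrite("pics/side7z.png",cv2.resize(c1["image"][130:290,110:310],None,fx=3.6,fy=3.6,interpolation=cv2.INTER_CUBIC))
print(T())
E
```

```text
F [ 0.04 -0.09 -6.48] M [ 0.075 -0.115 -0.006] about jaw axis -0.086 w 0.0595 tcp [0.6882 0.1159 0.1256] t 43.49
22
43.675
```

View pics/side7z.png

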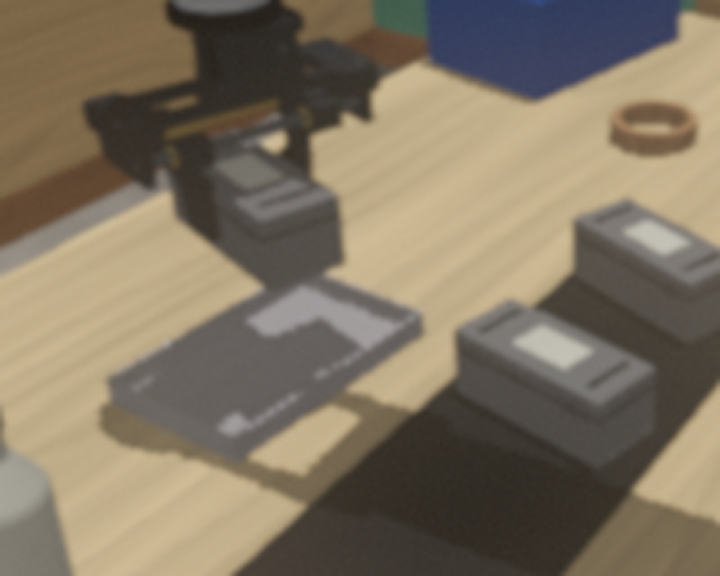

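View pics/top7.png

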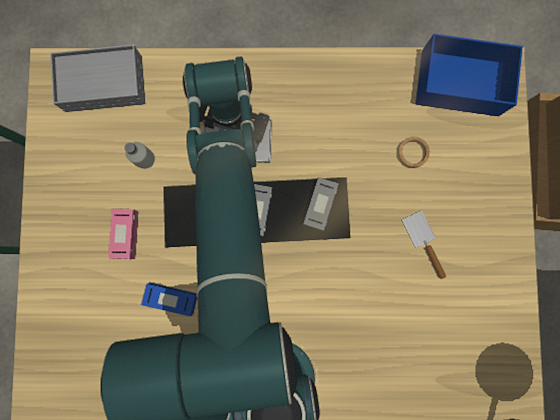

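The crop shows the left case held about 10 cm above the tray at crop (270,220), the other two cases upright on the mat, and the spray, tape and scraper untouched. One numeric check that it is level, then I hand in.

```bash
python3 - <<'E'
from h import *
from vis import *
c=cams.capture("side");P=cloud(c)
s=manip.state();d=np.array([np.cos(-.314),np.sin(-.314)])
u=(P[...,:2]-s["tool_pos"][:2])@d; v=(P[...,:2]-s["tool_pos"][:2])@np.array([-d[1],d[0]])
m=(abs(v)<.022)&(abs(u)<.075)&(P[...,2]>.145)&(P[...,2]<.185)
for lo in np.arange(-.07,.07,.02):
    k=m&(u>=lo)&(u<lo+.02)
    print(round(lo,2),k.sum(),np.median(P[k][:,2]).round(4) if k.any() else None)
print(abs(s["joint_velocities"]).max(),s["clock"])
E
```

```text
-0.07 74 0.1645
-0.05 62 0.1643
-0.03 65 0.1646
-0.01 60 0.1646
0.01 51 0.1646
0.03 22 0.1643
0.05 2 0.1632
0.07 0 None
0.0017206342741131863 43.725
```

```bash
python3 - <<'E'
from h import *
manip.dwell(.3); print(order.close_job(), T())
E
```

```text
the job is handed in; nothing more can be done
the job is handed in; nothing more can be done
```

The left case is the one that rattles. I handed the job in at about 44 s of the 67 s allowed, with that case held level above the middle of the tray.

- **Shaking:** I lifted each case, left to right, about 17 cm off the mat and gave it 14 cm strokes at 0.45 m/s.

| Case | Jaw-axis moment at the stroke ends (N m) | Loose part? |
|---|---|---|
| Left | jumped between about -0.21 and -0.07 | yes |
| Middle | steady, about -0.15 | no |
| Right | steady, about -0.13 to -0.14 | no |

- **Putting back:** Each case was set back upright. The camera showed it within about 1 mm of where it started. The left case was then picked up again to present it.
- **Last checks:** The lid heights agreed within about 0.4 mm over most of the visible length; the last strip had only two readings, about 1 mm lower. The underside was about 0.109 m above the bench, over the tray middle at (0.688, 0.116), and the arm was still.
- **Other objects:** In the last pictures the spray bottle, tape roll and scraper were undisturbed. No check failed or disagreed.

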